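# Counter-hold the hidden bolt behind the fence bracket

### The arm

A 6-joint arm with a two-finger parallel gripper is mounted at the origin on the work surface. World frame = base frame: x ahead of the robot, y to its left, z up, the work surface at z = 0. Lengths are in mm, angles in rad, forces in N, time in s.
With the tool pointing down it reaches from about 350 to 725 mm from the base axis. Payload 6 kg.
Tool frame: the origin (TCP) lies between the finger pads, 19 mm behind the fingertips; this is the grasp point; z points along the fingers, y is the line along which they close (so a half turn about z gives the same grasp; the last joint's range is limited). The gripper opens to 85 mm and grips with 20 to 120 N. Pads are 22 mm wide; open, the fingers measure 114 mm over their backs; the gripper's body (76 mm by 85 mm) begins 54 mm behind the grasp point. The pads swing forward as they close: fully open they stand 13 mm farther back than shut.
Start: joints at [1.444, 0.04, 0.085, 0, -1.615, -0.334], TCP at [266.771, 537.41, 249.961] pointing down, gripper open.
Joint ranges: [-2.56, 2.56], [-1.29, 2.01], [-1.08, 1.49], [-3.29, 1.98], [-2.81, -0.18], [-2.99, 2.99]. Speed limits (rad/s): [2.57, 2.57, 3.01, 3.14, 3.14, 3.14].

### API

Orientations are given as [roll, pitch, yaw] about the fixed x, y, z axes, in that order (R = Rz(yaw) Ry(pitch) Rx(roll)).
In Python, from station import r, set_gripper, imaging gives the robot as it stands. Calls block until the motion is done:
- r.movep(position, orientation): joint-space move of the TCP to a pose.
- r.line_to(position, rate=150, rotation=None): straight line of the TCP; rotation=None keeps the orientation; rate is the mean speed in mm/s.
- r.set_joints(angles): joint-space move.
- set_gripper(opening, effort=None): finger opening in mm; effort is the grip in N (None keeps the last); returns when the fingers have stopped.
- r.hold(seconds).
- r.ik(position, orientation): joint angles nearest the present ones, or None.
- imaging.grab_frame(name): name is "scene" or "top"; returns (picture, depth): 420x560x3 uint8, red, green, blue; 420x560 float32, mm along the optical axis (not along the pixel's ray), 0 where there is no reading.
- imaging.get_calibration(name): a dict with "camera_matrix" (3x3 intrinsics, pixels), "R" (3x3) and "t" (3): a world point X has camera coordinates R X + t. Camera axes: x right, y down, z forward; pixel columns grow to the right and rows downward; lengths in mm; the calibration is good to about 2 mm. A picture is of the moment at which its call begins. get_calibration takes no time and is no camera call.
A pose or a line that the arm cannot do raises r.MotionError and nothing moves.
- r.hand_in(): hands the job in; it is judged then, once.
Trained networks look in the newest picture that a camera, given by its name, has taken for a name from the list of things; names that differ only in an ending like _2 or _b are one class to them, and where a whole thing is asked for, a point or a joint stands for the part that bears it (a point fixed in the world has none). Each returns a list of dicts, best first, with "confidence" (0 to 1); they miss things now and then, are a little off and sometimes report something else, mostly with a low value. They report only what shows in the picture. A call takes as long as a camera call. They do not tell look-alikes from the thing itself.
- imaging.regions_of(camera, query): "region" (420x560 bool, what is visible of it) and "position" ([column, row] in pixels, amid what is visible of it).
Readings, each from a call of its own:
- r.current_time(): time.
- r.current_joint_positions(): joint angles.
- r.current_joint_vel(): joint speeds.
- r.current_joint_torque(): joint torques, N m.
- r.current_tcp_pos(): TCP position.
- r.current_eef_rot(): TCP orientation.
- r.current_contact_force(): force on the tool from outside, world axes, zero at the start.
- r.current_torque(): the same for the moment, N m.
- r.current_finger_gap(): finger opening in mm.
- r.current_grasp_force(): force on a finger pad.
Only numpy, scipy, OpenCV 4.12 (cv2) and the standard library are available. Lean on these libraries where they do the work, as an engineer would, in place of code of your own. Each camera call takes 0.05 s, during which the arm holds its last target. There are 200 camera calls.

### The job

Draw the locking pin out of the upright steel bracket by its round knob and lay its shank along the notch of the wooden rest, knob hanging clear of the block. Then reach down into the narrow gap behind the bracket, grip the hidden bolt head between the fingers, turn it until the spanner on the front nut stands level, and finish while still holding the head there, firmly enough that the spanner's weight cannot turn it back. Leave the box, the jar and the sanding block where they are.

Things in the scene. Friction and masses are not known exactly. Their poses are not given: they have to be found in the camera images.
- bracket: Fixed bracket. Origin on the bench below the bolt, at the blue plate's rear face; x along the bolt axis, away from the robot; z up. Sizes in mm: plate 110 wide (y), x -8 to 0, top z=115. Open gap behind it x 0 to 42, floor z=6, open above and at both y ends. Then a timber backing board 130 wide, x 42 to 60, top z=115. Bolt axis y=0, z=85.
- bore (a point): Mouth of the 10 mm pin bore on the plate's front (robot-side) face: bracket x=-8, y=-22, z=97 mm. The bore runs along the bracket's x through plate and backing board, so the pin crosses the gap 6 mm beside the bolt head, where a finger must go.
- pin: Loose pin, about 60 g, level in the bore, 1 mm radial play. Origin: centre of its black round knob (20 dia, 26 long); +x along the pin to its tip (roll about it is free). Steel shank 8 dia, 13 to 91 mm from the origin. Starts at bracket x=-37 mm, parallel to bracket x; draw it straight back (bracket -x) at least 65 mm to clear. Centre of mass about 41 mm from the origin.
- pin_mid (a point): Middle of the pin's shank, 52 mm from the knob's centre towards the tip.
- rest: Fixed wooden rest block with a V notch in its top. Origin on the bench under its centre; 50 (x) by 56 (y), 62 high; the notch runs along its x, right through, open at both ends.
- notch (a point): Bottom line of the 90 degree V notch at mid length, 50 mm above the bench; V 12 deep, 24 wide at the top. A parked shank lies parallel to the rest's x (either way round), axis 6 mm above this point, shank's middle over it; the knob then hangs 14 mm clear of the block.
- bolt_head (a point): Steel hexagon head in the gap, hidden from the front: 24 across flats, 28 across corners, 12 thick along x. Origin at its centre: bracket x=16, y=0, z=85 mm, 30 below the plate's top. Turns with joint bolt; at 0 two flats stand upright facing +y and -y, gripped from above with a finger on each. Fingers centred at bracket x=20 clear both walls.
- bolt (a joint): Angle about the bracket's x axis, rad; head, nut and spanner turn as one. 0 = spanner level; negative = its end lower. Its weight hangs it at its stop, -0.2, and it sinks back there when let go (load up to 0.2 N m; 60 N of grip holds it). Other limit +0.25.
- spanner_end (a point): Far end of the steel spanner on the nut in front of the plate, which points to the bracket's +y: 132 mm from the bolt axis. Spanner 16 high (30 at the round end). Nut and spanner reach to bracket x=-12 mm, the bolt's end to x=-20.
- keepsake_box: Bystander: loose light wood box with lid, 104 by 124, 67 high; origin under its centre. Leave alone.
- glue_jar: Bystander: loose jar 60 dia, 110 high; origin under its centre. Leave alone.
- sanding_block: Bystander: loose cork-soled sanding block 120 by 65, 36 high; origin under its centre. Leave alone.
Not all that is in view belongs to the job. Several things have the shape of the pin; the one meant has the colours described above. Of the things that look like the bracket, the larger one is meant.

How it is judged:
By the outcome, as a careful person would: the job done as asked, in the order asked, and still so for the second after the job is handed in, while the arm keeps its last pose, push and grip.
It also fails if it takes over 48 s, if anything falls off the work surface, if the arm or the gripper's body presses on something with over 40 N, if the wrist force passes 120 N, or if a joint passes its speed limit or range.

## Working session

There is one attempt and no reset: what is moved stays moved. The work goes in short steps, each a Python script; the robot and the scene stay as the last script left them, time stands still between calls to the robot, and variables do not carry over. Pictures are saved under pics/ and viewed, at most 10 in all, crops included, and the job is handed in when it is done.

```bash
mkdir -p pics; ls
python3 - <<'E'
from station import r, imaging
import cv2,numpy as np
for n in ("scene","top"):
    p,d=imaging.grab_frame(n); cv2.imwrite(f"pics/{n}0.png",p[:,:,::-1]); np.savez(f"{n}0.npz",p=p,d=d)
    c=imaging.get_calibration(n); print(n,c["camera_matrix"],c["R"],c["t"])
    for q in ("bracket","pin","rest","bolt","keepsake_box","glue_jar","sanding_block"):
        for o in imaging.regions_of(n,q):
            print(n,q,round(o["confidence"],2),np.round(o["position"]),o["region"].sum())
print(r.current_time())
E
```

```text
pics
scene [[506.23716729   0.         277.72113005]
 [  0.         506.23716729 211.18535632]
 [  0.           0.           1.        ]] [[ 0.66194182  0.74955418  0.00125   ]
 [ 0.47116184 -0.41479147 -0.77843083]
 [-0.58295759  0.51586487 -0.62772915]] [-433.18021943 -200.26973992 1455.55985987]
scene bracket 0.84 [275. 236.] 3998
scene bracket 0.83 [293. 326.] 2800
scene pin 0.69 [192. 238.] 268
scene pin 0.5 [250. 219.] 149
scene rest 0.8 [120. 275.] 1314
scene rest 0.32 [358. 144.] 930
scene bolt 0.82 [290. 208.] 246
scene bolt 0.48 [300. 292.] 299
scene keepsake_box 0.69 [152. 351.] 5764
scene glue_jar 0.72 [360. 145.] 947
scene glue_jar 0.47 [247. 216.] 173
scene glue_jar 0.15 [287. 207.] 255
scene sanding_block 0.74 [392. 187.] 1279
top [[439.70455708   0.         278.21268989]
 [  0.         439.70455708 206.11301088]
 [  0.           0.           1.        ]] [[-0.00206144 -0.99951634  0.03102958]
 [-0.99479875 -0.0011103  -0.10185384]
 [ 0.10183903 -0.03107816 -0.99431532]] [  16.60437854  615.98067225 1038.55949086]
top bracket 0.72 [324. 133.] 1450
top bracket 0.57 [280. 202.] 2554
top pin 0.68 [274. 279.] 108
top pin 0.52 [325. 265.] 153
top rest 0.73 [402. 253.] 641
top bolt 0.6 [320. 138.] 184
top bolt 0.55 [283. 210.] 230
top keepsake_box 0.85 [417. 173.] 2474
top glue_jar 0.62 [275. 215.] 306
top glue_jar 0.61 [108. 251.] 869
top sanding_block 0.61 [134. 190.] 1393
top sanding_block 0.37 [105. 252.] 786
0.8
```

View pics/scene0.png

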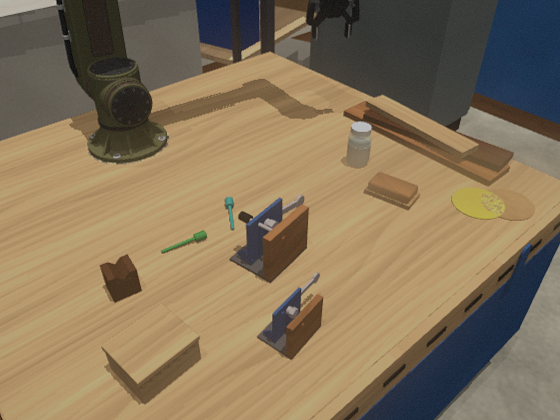

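View pics/top0.png

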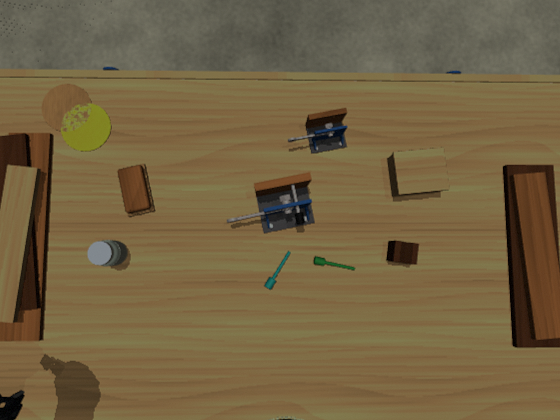

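Scene view candidates for the pin are the green one (192,238), the cyan one (230,210) and the black knob in the large bracket at (246,217). I choose the black knob with the steel shank. The brackets are the large one at (275,236) and a small one at (293,326), so I choose the large one. The rest is at (120,275) in the scene view and (402,253) from the top.

```bash
cat > h.py <<'E'
import numpy as np,cv2
from station import r,set_gripper,imaging
def cloud(n,d):
    c=imaging.get_calibration(n);K=c["camera_matrix"];v,u=np.mgrid[:420,:560]
    P=np.stack([(u-K[0,2])*d/K[0,0],(v-K[1,2])*d/K[1,1],d],-1)
    return (P-c["t"])@c["R"]
def proj(n,X):
    c=imaging.get_calibration(n);q=(np.asarray(X)@c["R"].T+c["t"])@c["camera_matrix"].T
    return q[...,:2]/q[...,2:]
E
python3 - <<'E'
from h import *
W={};
for n in("scene","top"):
    z=np.load(n+"0.npz");W[n]=(z["p"],cloud(n,z["d"]),z["d"]>0)
def rep(name,m,n,zr):
    p,X,ok=W[n];mm=m&ok&(X[...,2]>zr[0])&(X[...,2]<zr[1]);q=X[mm]
    if len(q)<5: print(name,n,len(q));return
    (c,s,a)=cv2.minAreaRect(q[:,:2].astype(np.float32));print(name,n,len(q),"med",np.round(np.median(q,0),1),"rect",np.round(c,1),np.round(s,1),round(a,1))
box={"scene":{"br":(225,190,320,285),"rest":(95,250,145,305)},"top":{"br":(245,165,325,240),"rest":(380,235,425,270)}}
for n in W:
    p,X,ok=W[n];pf=p.astype(int);R,G,B=pf[...,0],pf[...,1],pf[...,2]
    def bx(k):
        m=np.zeros((420,560),bool);a=box[n][k];m[a[1]:a[3],a[0]:a[2]]=1;return m
    blue=B>R+25;brown=R>B+30
    rep("boardtop",bx("br")&brown,n,(108,122))
    rep("platetop",bx("br")&blue,n,(108,122))
    rep("plate",bx("br")&blue,n,(20,122))
    dark=(pf.max(-1)<50)
    rep("knob",bx("br")&dark,n,(85,112))
    rep("rest",bx("rest"),n,(54,68))
    rep("restall",bx("rest"),n,(15,68))
ims=[]
for n,a in(("scene",(225,190,320,285)),("top",(245,165,325,240)),("scene",(95,250,145,305)),("top",(380,232,430,275))):
    ims.append(cv2.resize(W[n][0][a[1]:a[3],a[0]:a[2],::-1],(390,290),interpolation=cv2.INTER_CUBIC))
cv2.imwrite("pics/crop.png",np.vstack([np.hstack(ims[:2]),np.hstack(ims[2:])]))
E
```

```text
boardtop scene 504 med [670.    4.9 114.2] rect [667.5  10.7] [ 21.  134.2] 11.9
platetop scene 128 med [615.   -5.6 114.6] rect [613.7  -1.2] [  9.7 109.5] 11.0
plate scene 150 med [613.    3.8 114.3] rect [542.8  31.7] [ 89.1 225.8] 65.8
knob scene 1
rest scene 507 med [ 511.3 -280.6   60.7] rect [ 507.1 -282.5] [56.4 53.8] 82.0
restall scene 1077 med [ 526.2 -285.1   53.1] rect [ 507.7 -282.5] [56.6 54.4] 81.3
boardtop top 463 med [662.6  10.2 115.2] rect [663.2   8.8] [ 18.6 129.8] 11.7
platetop top 170 med [609.8  -0.8 115.4] rect [609.3  -2. ] [  8.1 108.5] 11.5
plate top 221 med [607.7  -4.2 114.7] rect [595.9  -4.7] [ 41.2 108.5] 11.3
knob top 222 med [598.6 -23.9 102.2] rect [609.3  -0.9] [ 92.5 124.1] 11.7
rest top 439 med [ 504.3 -287.7   61.3] rect [ 503.3 -284. ] [58.4 49.9] 82.1
restall top 627 med [ 504.3 -279.7   59.6] rect [ 503.4 -283.7] [59.2 50. ] 82.0
```

View pics/crop.png

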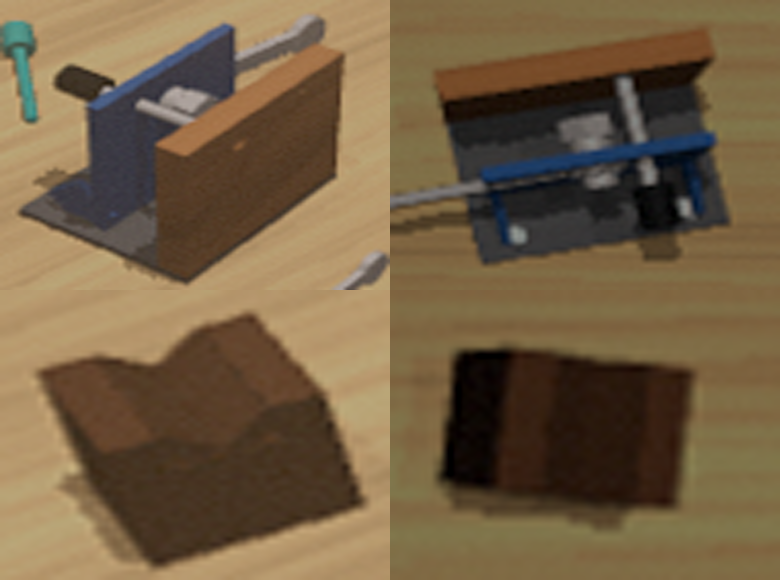

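The crop shows a black knob at about (246,217) in the scene view, with a steel shank through the large bracket's blue plate, so it is the right pin. The rest's notch runs along the world x direction, about -8°. Next I move above the knob and take a close look.

```bash
cat >> h.py <<'E'
from scipy.spatial.transform import Rotation as Ro
YB=0.204; OB=np.array([615.4,-0.8,0.]); YR=-0.14; RC=np.array([505.2,-283.2,0.])
def B(x,y,z): return (OB+Ro.from_euler("z",YB).apply([x,y,z])).tolist()
def Rr(x,y,z): return (RC+Ro.from_euler("z",YR).apply([x,y,z])).tolist()
E
python3 - <<'E'
from h import *
for n,uv in(("top",(299.4,218)),("scene",(246,217))):
    print(n,"pred",np.round(proj(n,B(-37,-22,107)),1))
    z=np.load(n+"0.npz");X=cloud(n,z["d"]);p=z["p"].astype(int)
    loc=Ro.from_euler("z",-YB).apply((X-OB).reshape(-1,3)).reshape(X.shape)
    m=(p.max(-1)<70)&(loc[...,0]>-58)&(loc[...,0]<-18)&(abs(loc[...,1]+22)<16)&(loc[...,2]>88)&(loc[...,2]<115)
    q=loc[m];print(n,len(q),"loc min",np.round(np.percentile(q,3,0),1),"max",np.round(np.percentile(q,97,0),1),"med",np.round(np.median(q,0),1))
for k in (0,np.pi):
    for P,R in((B(-37,-22,200),[np.pi,0,YB+k]),(B(-37,-22,97),[np.pi,0,YB+k]),(Rr(-52,0,56),[np.pi,0,YR+k]),(B(20,0,85),[np.pi-.2,0,YB+k]),(B(20,0,85),[np.pi+.2,0,YB+k])):
        q=r.ik(P,R);print(k,None if q is None else np.round(q,2))
E
```

```text
top pred [299.7 217. ]
top 100 loc min [-51.7 -30.3  96.1] max [-26.6 -12.6 108.3] med [-39.4 -21.  104.3]
scene pred [243.9 213. ]
scene 89 loc min [-43.8 -32.   96.6] max [-21.8 -16.7 106.1] med [-31.7 -26.5 103.1]
0 [ 0.29 -0.   -0.05  0.   -1.52  1.48]
0 [ 0.29  0.04 -0.2   0.   -1.34  1.48]
0 [-0.17 -0.08 -0.39  0.   -1.26  1.6 ]
0 [ 0.42  0.15 -0.18  0.2  -1.29  1.29]
0 [ 0.21  0.22  0.04 -0.2  -1.39  1.6 ]
3.141592653589793 [ 0.29 -0.   -0.05 -0.   -1.52 -1.66]
3.141592653589793 [ 0.29  0.04 -0.2  -0.   -1.34 -1.66]
3.141592653589793 [-0.17 -0.08 -0.39 -0.   -1.26 -1.54]
3.141592653589793 [ 0.21  0.22  0.04 -0.2  -1.39 -1.54]
3.141592653589793 [ 0.42  0.15 -0.18  0.2  -1.29 -1.85]
```

Run:
```python
from h import *
set_gripper(48,60)
r.movep(B(-37,-22,175),[np.pi,0,YB]); print(r.current_time(),r.current_tcp_pos(),B(-37,-22,175),r.current_contact_force())
ims=[]
for n in("scene","top"):
    p,d=imaging.grab_frame(n);np.savez(n+"1.npz",p=p,d=d)
    o=proj(n,B(-37,-22,130)); p=p[:,:,::-1].copy()
    for X,c in((B(-37,-22,175),(0,0,255)),(B(-37,-22,156),(0,255,0)),(B(-37,-22,107),(255,255,0))):
        u=proj(n,X);print(n,np.round(u,1));cv2.circle(p,tuple(np.int32(np.round(u))),0,c,-1)
    x,y=np.int32(o);ims.append(cv2.resize(p[y-50:y+50,x-50:x+50],(400,400),interpolation=cv2.INTER_NEAREST))
cv2.imwrite("pics/above.png",np.hstack(ims))
```

```text
3.5917 [583.72346455 -29.19432429 175.08986372] [583.6241656423408, -29.83956526662563, 174.99999999999997] [ 0.01326424  0.026155   -0.05866225]
scene [242.4 186.1]
scene [242.8 193.8]
scene [243.9 213. ]
top [302.3 214.5]
top [301.5 215.2]
top [299.7 217. ]
```

View pics/above.png

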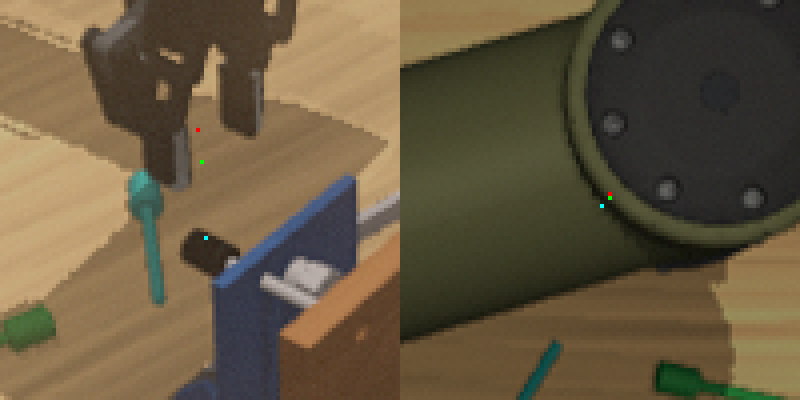

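The fingertips (213,160 in the left crop) and the knob silhouette centre (about 210,251) both agree with my projections to within a pixel or so, so I go down and grip.

Run:
```python
from h import *
f=lambda:print(round(r.current_time(),2),"F",np.round(r.current_contact_force(),1),"gap",round(r.current_finger_gap(),1),"g",round(r.current_grasp_force(),1),"p",np.round(r.current_tcp_pos(),1))
r.line_to(B(-38,-22,97),100);f()
set_gripper(10,30);f()
```

```text
4.62 F [-0.1  0.6  0. ] gap 48.2 g 0.0 p [583.1 -30.1  97.9]
4.98 F [0.  1.1 1.1] gap 19.2 g 29.3 p [583.  -29.9  97.6]
```

Run:
```python
from h import *
f=lambda:print(round(r.current_time(),2),"F",np.round(r.current_contact_force(),1),"gap",round(r.current_finger_gap(),1),"g",round(r.current_grasp_force(),1),"p",np.round(r.current_tcp_pos(),1))
set_gripper(10,60);f()
for dx in (8,40,85):
    r.line_to(B(-38-dx,-22,97),60);f()
r.line_to(B(-123,-22,150),150);f()
ims=[]
for n in("scene","top"):
    p,d=imaging.grab_frame(n);np.savez(n+"2.npz",p=p,d=d)
    p=p[:,:,::-1].copy()
    for s in(0,52,91):
        u=proj(n,B(-123+1+s,-22,150));cv2.circle(p,tuple(np.int32(np.round(u))),0,(0,0,255),-1)
    x,y=np.int32(proj(n,B(-80,-22,140)));ims.append(cv2.resize(p[y-40:y+40,x-40:x+40],(400,400),interpolation=cv2.INTER_NEAREST))
cv2.imwrite("pics/drawn.png",np.hstack(ims))
```

```text
5.2 F [0.3 0.4 4.2] gap 18.2 g 58.5 p [583.  -30.   97.6]
5.48 F [-1.5 -0.1  3.4] gap 18.1 g 58.6 p [574.4 -31.8  97.3]
6.17 F [-1.9 -0.9  2.8] gap 17.9 g 58.5 p [542.7 -38.4  96.7]
7.07 F [-0.7  0.4 -1. ] gap 18.3 g 58.5 p [499.5 -47.2  97. ]
7.57 F [ 0.3 -0.3 -1.2] gap 18.0 g 58.5 p [499.5 -47.  149.7]
```

View pics/drawn.png

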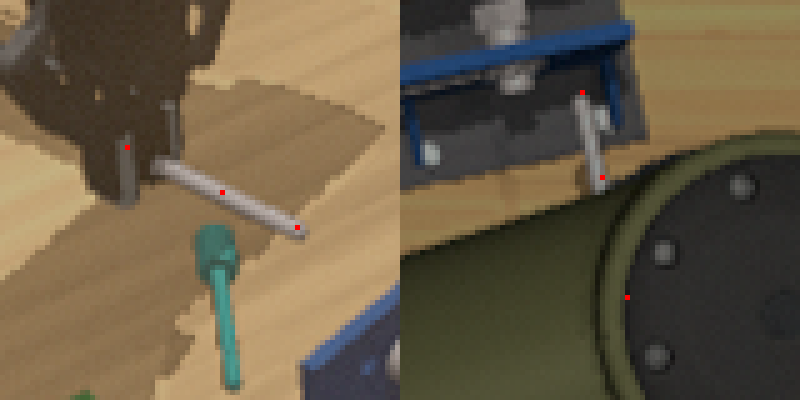

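The pin is free and held: its shank runs from (160,165) to (302,235) in the left crop, with the tip about 1–2 px beyond and below the prediction. I'll measure the pin's axis relative to the TCP.

Run:
```python
from h import *
T=np.array([499.5,-47.0,149.7])
for n in("scene","top"):
    z=np.load(n+"2.npz");X=cloud(n,z["d"])
    l=Ro.from_euler("z",-YB).apply((X-T).reshape(-1,3))
    q=l[(l[:,0]>18)&(l[:,0]<110)&(abs(l[:,1])<12)&(abs(l[:,2])<18)&(z["d"].ravel()>0)]
    s=np.polyfit(q[:,0],q[:,1],1);t=np.polyfit(q[:,0],q[:,2],1)
    print(n,len(q),"x",np.round(np.percentile(q[:,0],[1,99]),1),"y",s,"z",t)
# rest notch, from the first top/scene frames: points in rest frame
for n in("scene","top"):
    z=np.load(n+"0.npz");X=cloud(n,z["d"]);l=Ro.from_euler("z",-YR).apply((X-RC).reshape(-1,3))
    q=l[(abs(l[:,0])<20)&(abs(l[:,1])<26)&(l[:,2]>44)]
    lo=[ (a,round(float(np.median(q[abs(q[:,1]-a)<1.5,2])),1)) for a in range(-24,25,3) if (abs(q[:,1]-a)<1.5).sum()>2];print(n,lo)
```

```text
scene 128 x [18.6 93. ] y [-7.90891683e-04 -1.71902330e+00] z [-0.00415891 -0.21056513]
top 69 x [47.4 87.8] y [-0.0134927   1.02492641] z [-0.00297684  0.42328051]
scene [(-24, 61.2), (-21, 61.8), (-18, 61.6), (-15, 61.6), (-12, 61.2), (-9, 59.0), (-6, 55.7), (-3, 53.3), (0, 50.3), (3, 50.1), (6, 53.5), (9, 56.8), (12, 59.9), (15, 62.3), (18, 61.4), (21, 61.8), (24, 61.9)]
top [(-24, 63.7), (-21, 62.4), (-18, 62.2), (-15, 61.5), (-12, 61.5), (-9, 58.1), (-6, 54.0), (-3, 50.7), (0, 50.1), (3, 53.2), (6, 56.4), (9, 60.1), (12, 61.1), (15, 62.1), (18, 61.3), (21, 62.7), (24, 62.4)]
```

Run:
```python
from h import *
f=lambda:print(round(r.current_time(),2),"F",np.round(r.current_contact_force(),1),"M",np.round(r.current_torque(),2),"gap",round(r.current_finger_gap(),1),"p",np.round(r.current_tcp_pos(),1))
r.movep(Rr(-53,0,110),[np.pi,0,YR]);f()
r.line_to(Rr(-53,0,66),100);f();b=r.current_contact_force()
z=66
while z>56:
    z-=1; r.line_to(Rr(-53,0,z),40);F=np.array(r.current_contact_force())-b
    if np.linalg.norm(F)>2: break
print(z,F);f()
for n in("scene","top"):
    p,d=imaging.grab_frame(n);np.savez(n+"3.npz",p=p,d=d)
    l=Ro.from_euler("z",-YR).apply((cloud(n,d)-RC).reshape(-1,3))
    pf=p.reshape(-1,3).astype(int)
    q=l[(l[:,0]>-22)&(l[:,0]<45)&(abs(l[:,1])<10)&(l[:,2]>50)&(l[:,2]<75)&(pf.min(1)>85)]
    if len(q)>5:print(n,len(q),np.round(np.median(q,0),1),np.round(np.percentile(q[:,0],[2,98]),1),np.polyfit(q[:,0],q[:,1],1),np.polyfit(q[:,0],q[:,2],1))
x,y=np.int32(proj("scene",Rr(-10,0,60)));p=np.load("scene3.npz")["p"][:,:,::-1]
cv2.imwrite("pics/place.png",cv2.resize(p[y-40:y+40,x-50:x+50],(500,400),interpolation=cv2.INTER_CUBIC))
```

```text
8.61 F [ 0.1  0.3 -0.8] M [ 0.06  0.02 -0.04] gap 17.7 p [ 453.  -275.3  110. ]
9.2 F [ 0.2 -0.1  0.4] M [0.01 0.05 0.  ] gap 18.0 p [ 453.1 -275.7   66.4]
56 [-2.3824333   2.43783886  2.86509146]
11.7 F [-2.2  2.3  3.2] M [ 0.5   0.34 -0.02] gap 17.9 p [ 452.9 -275.8   56.5]
scene 104 [11.2  1.1 58. ] [-21.   38.8] [3.61632277e-04 1.32396667e+00] [-3.15488197e-04  5.78354764e+01]
top 28 [24.3  0.9 57.7] [13.5 34.8] [-0.04136443  1.04514817] [-2.16902865e-02  5.89015670e+01]
```

View pics/place.png

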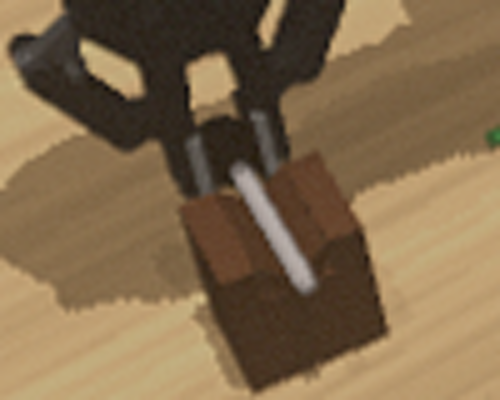

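The shank lies in the notch, from (240,170) to (308,285) in the crop, with its tip at rest x≈39 as it should be. I release, retreat and check.

Run:
```python
from h import *
set_gripper(26);r.hold(.1);set_gripper(40)
r.line_to(Rr(-53,0,125),150);r.line_to(Rr(-53,100,190),250)
print(r.current_time())
for n in("scene","top"):
    p,d=imaging.grab_frame(n);np.savez(n+"4.npz",p=p,d=d)
    l=Ro.from_euler("z",-YR).apply((cloud(n,d)-RC).reshape(-1,3))
    pf=p.reshape(-1,3).astype(int)
    q=l[(l[:,0]>-38)&(l[:,0]<45)&(abs(l[:,1])<10)&(l[:,2]>50)&(l[:,2]<75)&(pf.min(1)>85)]
    if len(q)>5:print(n,len(q),np.round(np.median(q,0),1),np.round(np.percentile(q[:,0],[2,98]),1),np.polyfit(q[:,0],q[:,1],1),np.polyfit(q[:,0],q[:,2],1))
# bolt: spanner angle from cloud; head location from top
for n in("scene","top"):
    z=np.load(n+"0.npz");l=Ro.from_euler("z",-YB).apply((cloud(n,z["d"])-OB).reshape(-1,3))
    q=l[(l[:,1]>62)&(l[:,1]<140)&(abs(l[:,0]+10)<14)&(l[:,2]>35)&(l[:,2]<115)];print(n,"spanner",len(q),np.polyfit(q[:,1],q[:,2],1),np.median(q,0))
    q=l[(abs(l[:,1])<17)&(l[:,0]>4)&(l[:,0]<30)&(l[:,2]>80)&(l[:,2]<108)];print(n,"head",len(q),np.round(np.percentile(q,[5,50,95],axis=0),1))
p=np.load("scene4.npz")["p"][:,:,::-1];x,y=np.int32(proj("scene",Rr(-10,0,60)))
a=cv2.resize(p[y-40:y+40,x-50:x+50],(400,400),interpolation=cv2.INTER_CUBIC)
p=np.load("top4.npz")["p"][:,:,::-1];x,y=np.int32(proj("top",B(0,0,85)))
cv2.imwrite("pics/parked.png",np.hstack([a,cv2.resize(p[y-50:y+50,x-50:x+50],(400,400),interpolation=cv2.INTER_CUBIC)]))
```

```text
13.675
scene 127 [ 1.8  0.9 57.6] [-37.   39.8] [5.19472119e-05 1.14335705e+00] [5.60697261e-03 5.73607544e+01]
top 33 [22.8  0.1 58.5] [ 8.6 35. ] [-0.02076992  0.47817637] [-2.49777794e-02  5.90733777e+01]
scene spanner 170 [-0.16202507 84.09183605] [ -2.00678288 106.06152915  68.87050469]
scene head 89 [[  4.7 -10.9  87.7]
 [ 18.4  -2.6  94.1]
 [ 24.6   9.   98. ]]
top spanner 115 [-0.14752095 87.45323369] [ -9.85165982 103.14547867  72.91661801]
top head 73 [[  4.9 -10.2  88.6]
 [ 12.3   0.5  94.9]
 [ 18.7  11.1  99.8]]
```

View pics/parked.png

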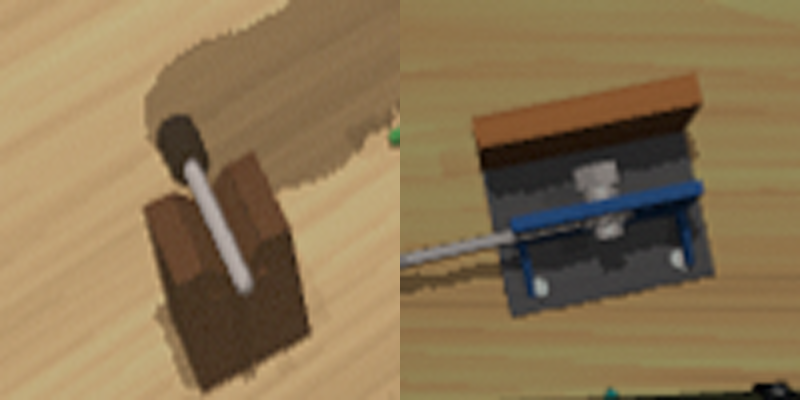

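The pin is parked: knob at (183,145) clear of the block, shank in the notch, pin end at rest x≈39. The gap behind the bracket is now empty, with the head at (597,178) in the right crop. Next is the bolt.

```bash
cat >> h.py <<'E'
def tp(th,z=83,x=20): # TCP pose turned th about the bolt axis
    o=Ro.from_euler("x",th).apply([0,0,z-85]); return B(x,o[1],85+o[2])
def f(): print(round(r.current_time(),2),"F",np.round(r.current_contact_force(),1),"M",np.round(r.current_torque(),2),"gap",round(r.current_finger_gap(),1),"g",round(r.current_grasp_force(),1),"p",np.round(r.current_tcp_pos(),1),"e",np.round(r.current_eef_rot(),3))
E
python3 - <<'E'
from h import *
set_gripper(50,40)
r.movep(B(20,0,190),[np.pi-.2,0,YB]);f()
r.line_to(B(20,0,125),120);f()
p=tp(-.2)
r.line_to([p[0],p[1],p[2]+15],60);f()
r.line_to(p,60);f()
set_gripper(15,40);f()
E
```

```text
15.01 F [ 1.2 -0.7 -0.8] M [ 0.48  0.1  -0.03] gap 49.9 g 0.0 p [634.9   3.1 190. ] e [2.942 0.    0.204]
15.7 F [-0.6  0.3  0.3] M [0.56 0.07 0.02] gap 49.7 g 0.0 p [635.4   2.9 126.1] e [ 2.941e+00 -1.000e-03  2.040e-01]
16.3 F [ 0.8 -0.2  0.3] M [ 0.51  0.13 -0.02] gap 50.3 g 0.0 p [635.1   2.8  97.9] e [2.941 0.    0.204]
16.7 F [0.2 0.8 0.1] M [ 0.58  0.11 -0.02] gap 49.7 g 0.0 p [634.8   2.7  82.4] e [2.941e+00 1.000e-03 2.040e-01]
17.05 F [-0.4  2.9  1. ] M [ 1.22  0.56 -0.08] gap 23.0 g 39.6 p [635.2   3.3  83.5] e [ 2.942e+00 -1.000e-03  2.040e-01]
```

```bash
cat >> h.py <<'E'
def span():
    for n in("scene","top"):
        p,d=imaging.grab_frame(n);np.savez(n+"5.npz",p=p,d=d)
        for s,dd in(("before",np.load(n+"4.npz")["d"]),("now",d)):
            l=Ro.from_euler("z",-YB).apply((cloud(n,dd)-OB).reshape(-1,3))
            q=l[(l[:,1]>62)&(l[:,1]<140)&(abs(l[:,0]+8)<14)&(l[:,2]>45)&(l[:,2]<115)&(dd.ravel()>0)]
            e=q[q[:,1]>110]
            print(n,s,len(q),np.round(np.polyfit(q[:,1],q[:,2],1),3),"end",len(e),np.round(np.percentile(e,[5,50,95],axis=0),1) if len(e) else "")
E
python3 - <<'E'
from h import *
set_gripper(15,100);f()
for th in(-.15,-.1,-.05,0):
    r.line_to(tp(th),20,[np.pi+th,0,YB]);f()
span()
p=np.load("scene5.npz")["p"][:,:,::-1];x,y=np.int32(proj("scene",B(0,50,90)))
cv2.imwrite("pics/lev.png",cv2.resize(p[y-60:y+60,x-60:x+60],(600,600),interpolation=cv2.INTER_CUBIC))
E
```

```text
17.27 F [-3.5  5.   5.3] M [ 1.63  1.17 -0.14] gap 22.2 g 97.8 p [635.2   3.3  83.6] e [ 2.942e+00 -1.000e-03  2.040e-01]
17.52 F [-4.5  5.8  6.2] M [ 1.92  1.45 -0.09] gap 22.1 g 99.4 p [635.2   3.3  83.6] e [ 2.992e+00 -1.000e-03  2.030e-01]
17.77 F [-4.5  6.4  5.8] M [ 1.93  1.47 -0.08] gap 22.0 g 99.5 p [635.2   3.4  83.6] e [ 3.041e+00 -1.000e-03  2.030e-01]
18.02 F [-4.9  6.5  6.2] M [ 1.97  1.39 -0.03] gap 22.1 g 99.5 p [635.2   3.4  83.6] e [ 3.091e+00 -1.000e-03  2.030e-01]
18.27 F [-4.   6.5  6.7] M [1.93 1.36 0.01] gap 22.1 g 99.6 p [635.2   3.5  83.6] e [ 3.14e+00 -1.00e-03  2.03e-01]
scene before 176 [-0.152 83.205] end 81 [[-6.800e+00  1.111e+02  5.160e+01]
 [-1.900e+00  1.249e+02  6.580e+01]
 [ 1.000e-01  1.387e+02  7.330e+01]]
scene now 95 [-7.0000e-03  8.8348e+01] end 84 [[-6.000e+00  1.143e+02  7.290e+01]
 [-1.800e+00  1.272e+02  8.930e+01]
 [ 1.000e-01  1.383e+02  9.900e+01]]
top before 117 [-0.15  87.807] end 49 [[-12.7 112.4  52.6]
 [-10.  125.7  71.5]
 [ -6.  138.5  75.6]]
top now 59 [ -0.139 101.665] end 7 [[-12.7 112.1  70.2]
 [-12.3 121.3  87.1]
 [-11.9 130.2  88.6]]
```

View pics/lev.png

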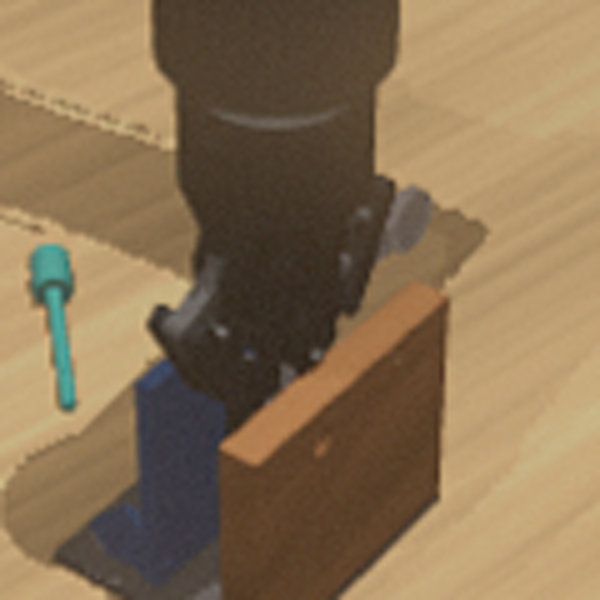

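The spanner end, at (410,218) in the crop, has risen. I'll quantify the angle by registering its points about the bolt axis.

```bash
cat > ang.py <<'E'
from h import *
from scipy.spatial import cKDTree
def angle():
    n="scene"
    def pts(z,lo):
        l=Ro.from_euler("z",-YB).apply((cloud(n,z["d"])-OB).reshape(-1,3));c=z["p"].reshape(-1,3).astype(int)
        grey=(c.max(1)-c.min(1)<28)&(c.min(1)>70)
        q=l[(l[:,1]>lo)&(l[:,1]<142)&(abs(l[:,0]+6)<14)&(l[:,2]>45)&(l[:,2]<112)&grey]
        return q
    a=np.vstack([pts(np.load(n+k+".npz"),85) for k in("0","2","4")]);b=pts(np.load(n+"5.npz"),112)
    res=[]
    for th in np.arange(.1,.3,.01):
        m=Ro.from_euler("x",th).apply(a-[0,0,85])+[0,0,85]
        D1=cKDTree(m).query(b)[0]; m2=m[m[:,1]>114]; D2=cKDTree(b).query(m2)[0]
        res.append((round(float(th),2),round(D1.mean(),2),round(D2.mean(),2)))
    print(len(a),len(b),*res,sep="\n")
E
python3 -c "
from ang import *
angle()"
```

```text
324
78
(0.1, np.float64(4.58), np.float64(3.35))
(0.11, np.float64(4.0), np.float64(3.05))
(0.12, np.float64(3.51), np.float64(2.79))
(0.13, np.float64(2.94), np.float64(2.56))
(0.14, np.float64(2.48), np.float64(2.4))
(0.15, np.float64(2.09), np.float64(2.22))
(0.16, np.float64(1.78), np.float64(2.06))
(0.17, np.float64(1.66), np.float64(1.92))
(0.18, np.float64(1.58), np.float64(1.86))
(0.19, np.float64(1.67), np.float64(1.9))
(0.2, np.float64(1.88), np.float64(1.99))
(0.21, np.float64(2.16), np.float64(2.13))
(0.22, np.float64(2.49), np.float64(2.41))
(0.23, np.float64(2.79), np.float64(2.73))
(0.24, np.float64(3.18), np.float64(3.13))
(0.25, np.float64(3.71), np.float64(3.6))
(0.26, np.float64(4.19), np.float64(4.15))
(0.27, np.float64(4.71), np.float64(4.79))
(0.28, np.float64(5.24), np.float64(5.54))
(0.29, np.float64(5.82), np.float64(6.29))
```

Registration gives about 0.183 rad turned (bolt ≈ -0.017), so I turn a little further and remeasure.

Run:
```python
from h import *
from ang import angle
import io,contextlib
set_gripper(15,110)
th=.014
r.line_to(tp(th),20,[np.pi+th,0,YB]);r.hold(1.0);f()
with contextlib.redirect_stdout(io.StringIO()): span()
s=io.StringIO()
with contextlib.redirect_stdout(s): angle()
print("\n".join(l for l in s.getvalue().split("\n") if l.startswith(("(0.17","(0.18","(0.19","(0.2,","(0.21","(0.22"))))
```

```text
19.83 F [-4.1  5.4  6. ] M [ 1.61  1.12 -0.03] gap 21.5 g 107.5 p [635.2   3.5  83.6] e [-3.13  -0.     0.204]
(0.17, np.float64(1.93), np.float64(2.27))
(0.18, np.float64(1.72), np.float64(2.11))
(0.19, np.float64(1.63), np.float64(1.98))
(0.2, np.float64(1.73), np.float64(1.85))
(0.21, np.float64(1.98), np.float64(1.89))
(0.22, np.float64(2.13), np.float64(1.95))
```

Run:
```python
from h import *
print(r.current_grasp_force(),r.current_time());print(r.hand_in())
```

```text
107.50569630414248 19.9333
the job is handed in; nothing more can be done
None
```

The job is handed in at 19.9 s: the pin lies in the notch with its knob clear of the block, and the gripper holds the bolt head at about 107 N. By camera the bolt turned about 0.197 rad of the 0.2 needed, so the spanner is level to within about 0.01 rad; the box, jar and sanding block were left alone.

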